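# Eject the brass bung and tray it

## Task

Two weld bungs sit flush in the ejector fixture. Press the red pad of the brass one all the way down so that its ejector pin lifts the bung, then grip the raised brass bung and set it gently upright in the orange tray, letting go. Leave the aluminium bung seated in its nest.

Things in the scene. Friction and masses are not known exactly. Their poses are not given: they have to be found in the camera images.
- fixture: Blue base 250 x 210 x 30 mm (x, y, z); origin: centre of underside. Dark steel nest block on its +x half, top at z 75 mm. Two stations, y = +55 and -55 mm: each a round nest (bore 44, depth 36 mm) at x = +50 mm and, joined by a white stripe, its red press pad (42 mm) at x = -75 mm, top at z 115 mm. Pad goes straight down 30 mm to a stop, at 6 N plus the bung's weight, and stays where left.
- brass_bung: Gold-coloured brass weld bung: plain cylinder 40 mm across, 36 mm high, dark bore in its top, 0.3 kg. Starts in either nest, top flush with the block. Origin: centre of its underside (39 mm above the bench when seated); z up its axis. It rises as far as its station's pad goes down, less 1 mm of slack, and stays up.
- alu_bung: Silver aluminium weld bung, same size and origin as the brass one, in the other nest; stays there.
- tray: Orange open tray fixed to the bench, 200 x 200 mm outside, walls 5 mm thick and 22 mm high, floor about 5 mm above the bench. Origin: centre of the underside.
There are look-alikes about, which are no part of the job. What is meant by the brass_bung is not blue or green, and is the larger of those in its own colour.

How it is judged:
On the way, in this order (a step that is already met when the one before it is completed fails the run):
1. the brass bung stands raised by its ejector pin at least 22 mm, still upright in its nest, with the fingers off it (height (world z) of brass_bung between 0.061 and 0.075 m and angle between brass_bung's own z axis and vertical below 0.2 rad and x of brass_bung in the frame of fixture between 0.04 and 0.06 m and (y of brass_bung in the frame of fixture between 0.045 and 0.065 m or y of brass_bung in the frame of fixture between -0.065 and -0.045 m) and contact force between the fingers and brass_bung below 0.1 N), for 0.2 s.
2. the brass bung is held by the fingers, lifted clear of its nest (height (world z) of brass_bung above 0.08 m and contact force between the fingers and brass_bung above 0.5 N), for 0.1 s.
At the end, for the whole second after the job is handed in: The brass bung stands upright (within 10 degrees, right way up) at rest on the tray's floor, inside its walls, released; the aluminium bung is within 10 mm of where it started in its nest (x of brass_bung in the frame of tray between -0.09 and 0.09 m and y of brass_bung in the frame of tray between -0.09 and 0.09 m and height (world z) of brass_bung below 0.012 m and angle between brass_bung's own z axis and vertical below 0.17 rad and linear speed of brass_bung below 0.02 m/s and distance of alu_bung from where it was at the start of the episode below 0.01 m); the robot touches nothing.
It fails at once if the aluminium bung is raised or moved more than 10 mm (distance of alu_bung from where it was at the start of the episode above 0.01 m).
It fails at once if the brass bung is dropped (faster than 0.6 m/s close above the tray floor or bench, a fall of about 20 mm or more) (height (world z) of brass_bung below 0.035 m and linear speed of brass_bung above 0.6 m/s).
It also fails if it takes over 50 s, if anything falls off the work surface, if the arm or the gripper's body presses on something with over 40 N, if the wrist force passes 120 N, or if a joint passes its speed limit or range.

## Robot

A 7-joint arm with a two-finger parallel gripper is mounted at the origin on the work surface. World frame = base frame: x ahead of the robot, y to its left, z up, the work surface at z = 0. Lengths are in m, angles in rad, forces in N, time in s.
With the tool pointing down it reaches from about 0.4 to 0.875 m from the base axis. Payload 6.5 kg.
Tool frame: the origin (TCP) lies at the centre of the arm's flange, where the gripper is bolted on; the fingertips stand r.finger_overhang ahead of it and the grasp point (between the pads) lies 147 mm ahead of it (r.finger_overhang is the distance from the TCP to the fingertips, in m); z points along the fingers, y is the direction in which the jaws open and shut (so a half turn about z gives the same grasp; the last joint's range is limited). The gripper opens to 88 mm and grips with 3 to 60 N. Pads are 18 mm wide; open, the fingers measure 123 mm over their backs; the gripper's body (75 mm by 187 mm) begins 45 mm behind the grasp point.
Start: joints at [1.114, 0.536, -0.004, 1.538, 0.003, 1.067, -0.071], TCP at [0.248, -0.601, 0.405] pointing down, gripper open.
Joint ranges: [-2.7, 2.7], [-0.37, 2.16], [-1.27, 1.26], [0.24, 2.4], [-1.31, 4.45], [0.19, 1.91], [-2.76, 2.76]. Speed limits (rad/s): [2.39, 2.39, 3.14, 3.14, 3.14, 3.14, 3.14].

## Interface

Orientations are given as a unit quaternion [x, y, z, w].
In Python, from cell import readout, get_image, get_calibration, finish_job, r gives the robot as it stands.
- The arm moves only by the shell command python3 -m creep 'ROWS' [FORCE]. ROWS is a JSON object of lists of equal length, an entry for each row: "translation": the shift along the world's x, y, z in mm, a list of three; "dr": the turn, a rotation vector about the world's x, y, z in degrees, a list of three; "hand": the opening in per cent of the stroke, from 0 (shut) to 100 (fully open). In form: {"translation": [[dx, dy, dz], ...], "dr": [[wx, wy, wz], ...], "hand": [hand, ...]}. A call has 1 to 12 rows; each row is the pose to reach, as a shift and turn from the pose commanded when the call began; what a row does not reach only later rows make up. A row lasts 1/10 s, in which the tool goes at most 50 mm and 8.59 degrees, less where a joint would pass 70% of its speed; a pose out of reach is approached as far as the arm can. A call with a gripper value outside its range is refused whole. The fingers move at their own pace and stop on an object; FORCE is the grip in N (left out, the last holds). Time passes only in rows, so rows that repeat a pose let the fingers close. It gives the time, the measured TCP pose, the force and the opening at its end, in the units of the state.
- readout.get_obs(): the state, without advancing time (a new reading comes with each control period).
- get_image(name): name is "scene" or "top" or "wrist"; returns (picture, depth): 420x560x3 uint8, red, green, blue; 420x560 float32, m along the optical axis (not along the pixel's ray), 0 where there is no reading.
- get_calibration(name): a dict with "K" (3x3 intrinsics, pixels), "R" (3x3) and "t" (3): a world point X has camera coordinates R X + t. Camera axes: x right, y down, z forward; pixel columns grow to the right and rows downward; lengths in m; the calibration is good to about 2 mm. The wrist camera is an equidistant fisheye: a pixel r from the principal point sees the ray r / f radians off the axis. A picture is of the moment at which its call begins: read the wrist's pose just before it. get_calibration takes no time and is no camera call; for the wrist camera it gives the pose at the moment of the call.
- finish_job(): hands the job in, once; it reports no verdict.
The state is a dict: "t": time; "joints": joint angles; "qvel": joint speeds; "joint_torque": joint torques, N m; "eef_pos": TCP position; "ee_rot": TCP orientation; "ft_force": force on the tool from outside, world axes, zero at the start; "wrist_torque": the same for the moment, N m; "finger_gap": opening from 0.0 (shut) to 1.0 (fully open).
Only numpy, scipy, OpenCV 4.12 (cv2) and the standard library are available. Lean on these libraries where they do the work, as an engineer would, in place of code of your own. Each camera call takes 0.05 s, during which the arm holds its last target. There are 200 camera calls.

## Working session

There is one attempt and no reset: what is moved stays moved. The work goes in short steps, Python scripts to look and compute and a shell command to move; the robot and the scene stay as the last step left them, time stands still between calls to the robot, and variables do not carry over. Pictures are saved under pics/ and viewed, about 8 in all and at most 12, crops included, and the job is handed in when it is done.

```bash
mkdir -p pics; ls; python3 - <<'E'
from cell import *
import cv2,numpy as np
o=readout.get_obs();print({k:np.round(v,3).tolist() for k,v in o.items()},r.finger_overhang)
for n in ("top","scene"):
    p,d=get_image(n);np.savez(f"pics/{n}.npz",p=p,d=d);cv2.imwrite(f"pics/{n}1.png",p[:,:,::-1])
    c=get_calibration(n);print(n,{k:np.round(v,3).tolist() for k,v in c.items()})
E
```

```text
pics
{'t': 0.0, 'joints': [1.114, 0.537, -0.004, 1.539, 0.003, 1.067, -0.071], 'qvel': [0.001, -0.0, -0.0, 0.001, -0.0, -0.001, -0.002], 'joint_torque': [0.001, -57.099, 0.991, -25.161, -0.056, 0.018, 0.0], 'eef_pos': [0.247, -0.601, 0.404], 'ee_rot': [0.981, 0.194, -0.0, -0.001], 'ft_force': [-0.776, 0.505, -0.269], 'wrist_torque': [0.019, -0.023, 0.02], 'finger_gap': 0.996} 0.166
top {'K': [[449.794, 0.0, 276.816], [0.0, 449.794, 207.062], [0.0, 0.0, 1.0]], 'R': [[-0.029, -0.999, -0.039], [-0.982, 0.036, -0.186], [0.188, 0.033, -0.982]], 't': [0.033, 0.652, 0.806]}
scene {'K': [[425.283, 0.0, 277.86], [0.0, 425.283, 209.945], [0.0, 0.0, 1.0]], 'R': [[0.674, 0.739, -0.015], [0.374, -0.359, -0.855], [-0.637, 0.571, -0.518]], 't': [-0.448, -0.174, 1.135]}
```

View pics/top1.png

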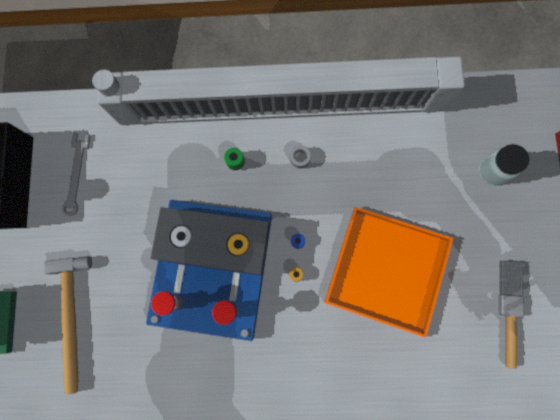

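View pics/scene1.png

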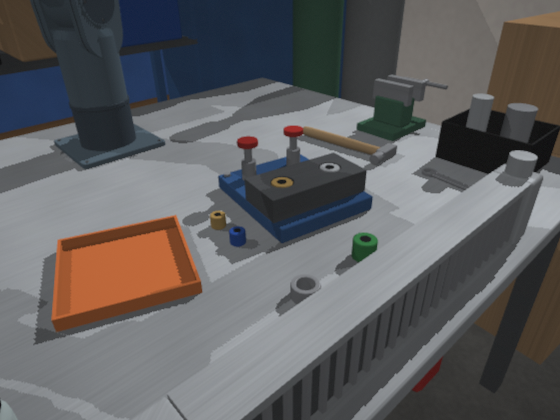

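Top view: there are two gold candidates. One is the large bung in the nest block at (238,244), the other a small loose look-alike at (296,275). The seated, larger one fits the description, and its white stripe at (235,286) leads to the red pad at (224,313). The silver bung is at (180,237) and its pad at (163,303). Next I'll measure these and enlarge a crop to confirm.

```bash
cat > h.py <<'E'
import numpy as np,cv2
from cell import *
def ray(n,uv,z):
    c=get_calibration(n);R=np.array(c['R']);t=np.array(c['t']);K=np.array(c['K'])
    d=R.T@np.linalg.inv(K)@[uv[0],uv[1],1];o=-R.T@t
    return o+d*(z-o[2])/d[2]
def blobs(m,amin=40):
    n,l,s,c=cv2.connectedComponentsWithStats(m.astype(np.uint8))
    return [(i,s[i,4],c[i],l==i) for i in range(1,n) if s[i,4]>=amin]
def ell(b):
    c=max(cv2.findContours(b.astype(np.uint8),cv2.RETR_EXTERNAL,cv2.CHAIN_APPROX_NONE)[0],key=cv2.contourArea)
    return cv2.fitEllipse(cv2.convexHull(c)),c
E
python3 - <<'E'
from h import *
for n in ("top","scene"):
    f=np.load(f"pics/{n}.npz");p,d=f['p'],f['d'];h=cv2.cvtColor(p,cv2.COLOR_RGB2HSV);H,S,V=cv2.split(h)
    print(n)
    for name,m,z in (("red",((H<5)|(H>175))&(S>180)&(V>100),.115),("gold",(H>14)&(H<28)&(S>130)&(V>90),.075),("orange",(H>5)&(H<14)&(S>200),.022)):
        for i,a,c,b in blobs(m):
            e,k=ell(b);print(name,a,c.round(1),np.round(e[0],1),np.round(e[1],1),"d",np.median(d[b]).round(3),"xyz",ray(n,e[0],z).round(4))
            if name=="orange" and a>2000:
                q=cv2.boxPoints(cv2.minAreaRect(k));print("tray",[ray(n,u,.022).round(3)[:2] for u in q])
p=cv2.imread("pics/top1.png")[190:345,130:320];cv2.imwrite("pics/crop.png",cv2.resize(p,None,fx=4,fy=3.8,interpolation=2))
E
```

```text
top
red 406 [162.7 302.9] [162.8 302.9] [22.  22.9] d 0.79 xyz [0.4791 0.2147 0.115 ]
red 410 [223.9 312.1] [223.9 312.1] [22.1 23. ] d 0.783 xyz [0.4603 0.1069 0.115 ]
gold 283 [237.6 244.1] [237.6 244. ] [20.5 21. ] d 0.845 xyz [0.5827 0.0862 0.075 ]
gold 119 [296.  273.9] [295.9 273.8] [12.7 13.5] d 0.879 xyz [ 0.524 -0.021  0.075]
gold 1507 [377.4 297. ] [381. 298.] [53.4 87.8] d 0.884 xyz [ 0.4757 -0.1736  0.075 ]
gold 100 [ 64.5 304.5] [ 65.1 300.5] [ 7.1 42.7] d 0.886 xyz [0.4881 0.4101 0.075 ]
orange 897 [348.7 253.7] [358.3 258. ] [ 71.  105.2] d 0.9 xyz [ 0.553  -0.1448  0.022 ]
orange 209 [370.1 313.4] [371.  313.9] [ 8.8 62.9] d 0.878 xyz [ 0.4457 -0.1622  0.022 ]
orange 236 [415.  325.3] [404.  335.4] [32.5 68.9] d 0.87 xyz [ 0.4041 -0.2216  0.022 ]
scene
red 87 [292.8 129. ] [292.8 129. ] [ 6.2 16.6] d 0.886 xyz [0.4803 0.213  0.115 ]
red 95 [247.1 140.1] [247.  140.2] [ 6.6 18.2] d 0.837 xyz [0.4614 0.1053 0.115 ]
```

View pics/crop.png

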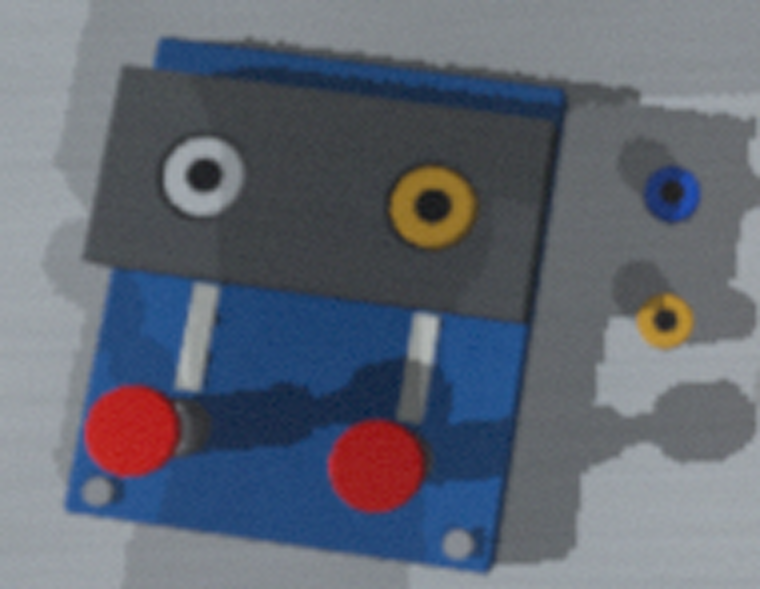

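Confirmed: the brass bung is at (0.583,0.086). Its pad is at (0.460,0.107), 124 mm away where 125 was expected. The pads are 109 mm apart where 110 was expected, so the fixture yaw is about -9.8°. Now I'll move above the brass pad with the fingers shut.

```bash
python3 -m creep '{"translation":[[40,50,0],[70,90,0],[100,130,0],[130,170,0],[160,210,0],[180,250,0],[190,300,0],[200,350,0],[210,400,0],[213,450,0],[213,500,0],[213,550,0]],"dr":[[0,0,0],[0,0,0],[0,0,0],[0,0,0],[0,0,0],[0,0,0],[0,0,0],[0,0,0],[0,0,0],[0,0,0],[0,0,0],[0,0,0]],"hand":[0,0,0,0,0,0,0,0,0,0,0,0]}' 20
python3 - <<'E'
from h import *
f=np.load("pics/top.npz");h=cv2.cvtColor(f['p'],cv2.COLOR_RGB2HSV);H,S,V=cv2.split(h)
m=((H>3)&(H<22)&(S>150)&(V>60));m[:, :310]=0;m[:,470:]=0
e,k=ell(max(blobs(m),key=lambda b:b[1])[3])
q=cv2.approxPolyDP(cv2.convexHull(k),8,True)[:,0];P=[ray("top",u,.022)[:2] for u in q.astype(float)]
print(q.tolist(),np.round(P,3).tolist(),np.mean(P,0).round(4),[np.linalg.norm(P[i]-P[i-1]).round(3) for i in range(len(P))])
E
```

```text
t: 1.3
eef_pos: [0.4602, -0.0601, 0.4046]
ee_rot: [0.981, 0.194, -0.0, 0.0]
ft_force: [1.5, -0.9, 0.5]
finger_gap: 0.003
[[355, 207], [452, 238], [425, 336], [325, 302]] [[0.655, -0.145], [0.586, -0.33], [0.402, -0.261], [0.47, -0.075]] [ 0.5285 -0.2028] [np.float64(0.197), np.float64(0.198), np.float64(0.197), np.float64(0.198)]
```

Tray centre is (0.5285,-0.203), with sides of about 198 mm as expected. Next I'll go over the pad, with the tips about 20 mm above it.

```bash
python3 -m creep '{"translation":[[0,50,0],[0,100,0],[0,140,0],[0,167,0],[0,167,-30],[0,167,-60],[0,167,-90],[0,167,-103],[0,167,-103],[0,167,-103]],"dr":[[0,0,0],[0,0,0],[0,0,0],[0,0,0],[0,0,0],[0,0,0],[0,0,0],[0,0,0],[0,0,0],[0,0,0]],"hand":[0,0,0,0,0,0,0,0,0,0]}' 20
python3 - <<'E'
from h import *
p,d=get_image("scene");cv2.imwrite("pics/s2.png",cv2.resize(p[60:260,160:400,::-1],None,fx=3,fy=3))
E
```

```text
t: 2.3
eef_pos: [0.461, 0.105, 0.3024]
ee_rot: [0.981, 0.194, 0.0, -0.0]
ft_force: [0.6, -0.3, -0.1]
finger_gap: 0.007
```

View pics/s2.png

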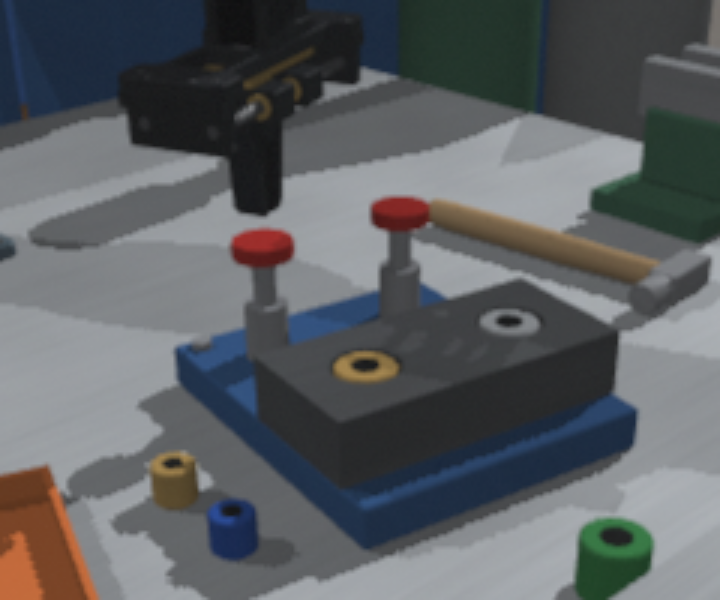

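The shut fingers hang at (255,210), right above the brass station's red pad at (262,245), which is clear of the other pad. Now the press.

```bash
python3 -m creep '{"translation":[[0,2,-8],[0,2,-16],[0,2,-21],[0,2,-25],[0,2,-29],[0,2,-33],[0,2,-37],[0,2,-41],[0,2,-44],[0,2,-47],[0,2,-47],[0,2,-47]],"dr":[[0,0,0],[0,0,0],[0,0,0],[0,0,0],[0,0,0],[0,0,0],[0,0,0],[0,0,0],[0,0,0],[0,0,0],[0,0,0],[0,0,0]],"hand":[0,0,0,0,0,0,0,0,0,0,0,0]}' 20
```

```text
t: 3.55
eef_pos: [0.4606, 0.1069, 0.2546]
ee_rot: [0.981, 0.194, -0.0, 0.0]
ft_force: [-0.7, 0.1, 2.2]
finger_gap: 0.004
```

```bash
python3 -m creep '{"translation":[[0,0,-1],[0,0,-2],[0,0,-3],[0,0,-4],[0,0,-4],[0,0,-4]],"dr":[[0,0,0],[0,0,0],[0,0,0],[0,0,0],[0,0,0],[0,0,0]],"hand":[0,0,0,0,0,0]}' 20
```

```text
t: 4.15
eef_pos: [0.4606, 0.107, 0.2513]
ee_rot: [0.981, 0.194, -0.0, 0.0]
ft_force: [-3.4, -1.8, 13.8]
finger_gap: 0.005
```

The force rose to 14 N at a TCP height of 0.251, so the pad is on its stop. Retreating and checking.

```bash
python3 -m creep '{"translation":[[0,0,15],[0,0,45],[0,0,90],[0,0,120],[0,-40,120],[0,-80,120],[0,-80,120]],"dr":[[0,0,0],[0,0,0],[0,0,0],[0,0,0],[0,0,0],[0,0,0],[0,0,0]],"hand":[0,0,0,100,100,100,100]}' 20
python3 - <<'E'
from h import *
for n in("top","scene"):
    p,d=get_image(n);cv2.imwrite(f"pics/{n}3.png",p[:,:,::-1])
    H,S,V=cv2.split(cv2.cvtColor(p,cv2.COLOR_RGB2HSV));m=(H>14)&(H<28)&(S>130)&(V>90)
    if n=="top":
        for i,a,c,b in blobs(m,80):
            e,k=ell(b);print(a,np.round(e[0],1),np.round(e[1],1),np.median(d[b]).round(3),ray(n,e[0],.104).round(4))
a=cv2.imread("pics/top3.png")[180:350,120:320];b=cv2.imread("pics/scene3.png")[90:260,200:400]
cv2.imwrite("pics/c3.png",cv2.resize(np.hstack([a,b]),None,fx=2,fy=2,interpolation=2))
E
```

```text
t: 4.85
eef_pos: [0.4604, 0.0217, 0.3705]
ee_rot: [0.982, 0.19, -0.001, 0.001]
ft_force: [-0.3, 0.6, 0.8]
finger_gap: 0.344
3953 [381.4 280.5] [ 84.3 125.2] 0.89 [ 0.5065 -0.171   0.104 ]
309 [235.8 242.6] [21.2 22.1] 0.816 [0.5822 0.0859 0.104 ]
127 [295.8 274. ] [13.6 13.7] 0.879 [ 0.5225 -0.0207  0.104 ]
```

View pics/c3.png

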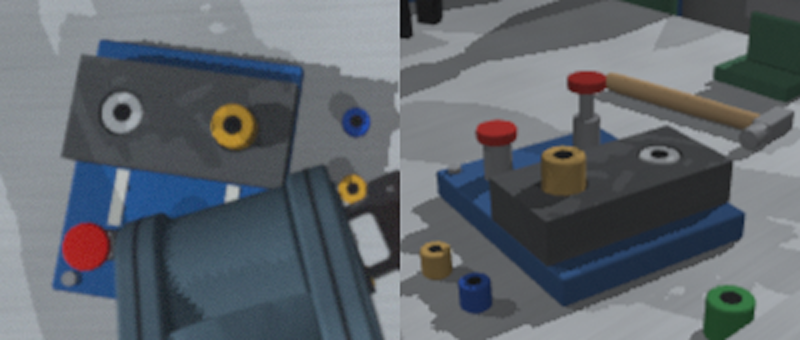

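The bung stands raised and upright. In the right panel it is at (563,170) with the pressed pad at (497,132). Its top is now 29 mm closer to the camera, as expected, and the aluminium one at (660,155) is still flush. Now I'll hover over the bung.

```bash
python3 -m creep '{"translation":[[40,20,0],[80,40,0],[110,53,0],[122,59,-20],[122,59,-45],[122,59,-70],[122,59,-80],[122,59,-80],[122,59,-80],[122,59,-80]],"dr":[[0,0,0],[0,0,0],[0,0,0],[0,0,0],[0,0,0],[0,0,0],[0,0,0],[0,0,0],[0,0,0],[0,0,0]],"hand":[100,100,100,100,100,100,100,100,100,100]}' 20
```

```text
t: 5.95
eef_pos: [0.5831, 0.0862, 0.2921]
ee_rot: [0.981, 0.194, 0.001, -0.0]
ft_force: [0.1, -0.2, 0.5]
finger_gap: 1.002
```

```bash
python3 -m creep '{"translation":[[0,0,-12],[0,0,-24],[0,0,-36],[0,0,-45],[0,0,-45],[0,0,-45],[0,0,-45],[0,0,-45],[0,0,-45],[0,0,-45],[0,0,-45],[0,0,-45]],"dr":[[0,0,0],[0,0,0],[0,0,0],[0,0,0],[0,0,0],[0,0,0],[0,0,0],[0,0,0],[0,0,0],[0,0,0],[0,0,0],[0,0,0]],"hand":[100,100,100,100,100,30,30,30,30,30,30,30]}' 25
python3 - <<'E'
from h import *
p,d=get_image("scene");cv2.imwrite("pics/s4.png",cv2.resize(p[60:260,160:400,::-1],None,fx=3,fy=3))
E
```

```text
t: 7.15
eef_pos: [0.5826, 0.0858, 0.2459]
ee_rot: [0.981, 0.194, 0.0, 0.0]
ft_force: [-0.7, -0.9, 1.8]
finger_gap: 0.449
```

View pics/s4.png

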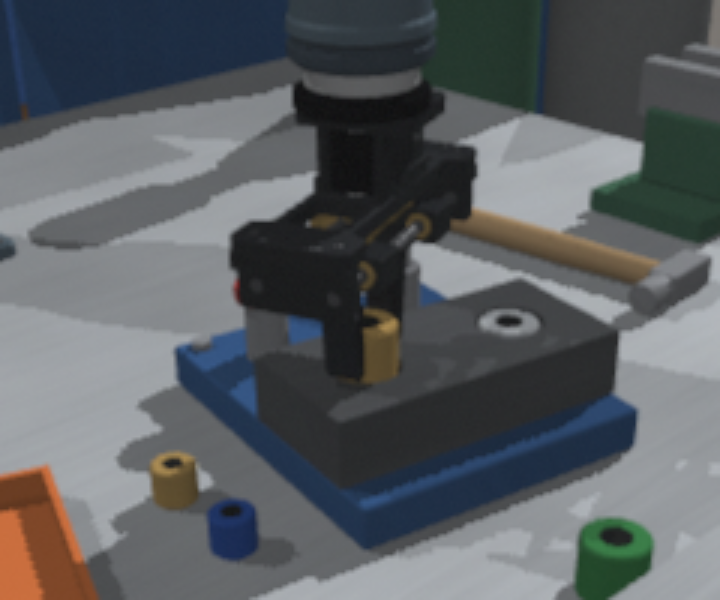

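The fingers straddle the raised brass bung at (372,345), and the gap of 0.449 (39.5 mm) matches its 40 mm diameter, so it is gripped. Lifting with 35 N.

```bash
python3 -m creep '{"translation":[[0,0,0],[0,0,0],[0,0,5],[0,0,10],[0,0,17],[0,0,25],[0,0,35],[0,0,50],[0,0,70],[0,0,90],[0,0,90],[0,0,90]],"dr":[[0,0,0],[0,0,0],[0,0,0],[0,0,0],[0,0,0],[0,0,0],[0,0,0],[0,0,0],[0,0,0],[0,0,0],[0,0,0],[0,0,0]],"hand":[30,30,30,30,30,30,30,30,30,30,30,30]}' 35
```

```text
t: 8.4
eef_pos: [0.5826, 0.0858, 0.3362]
ee_rot: [0.981, 0.194, 0.0, 0.0]
ft_force: [0.3, -0.2, -3.2]
finger_gap: 0.441
```

Lifted: -3.2 N is the bung's weight of about 3 N. Now over to the tray.

```bash
python3 -m creep '{"translation":[[-3,-15,0],[-9,-45,0],[-15,-80,0],[-22,-115,0],[-29,-155,0],[-37,-195,0],[-44,-235,0],[-50,-265,0],[-54,-282,0],[-54,-289,0],[-54,-289,0],[-54,-289,0]],"dr":[[0,0,0],[0,0,0],[0,0,0],[0,0,0],[0,0,0],[0,0,0],[0,0,0],[0,0,0],[0,0,0],[0,0,0],[0,0,0],[0,0,0]],"hand":[30,30,30,30,30,30,30,30,30,30,30,30]}' 35
python3 - <<'E'
from h import *
p,d=get_image("scene");cv2.imwrite("pics/s5.png",cv2.resize(p[100:340,20:300,::-1],None,fx=2.5,fy=2.5))
E
```

```text
t: 9.6
eef_pos: [0.5287, -0.202, 0.3353]
ee_rot: [0.981, 0.195, -0.0, -0.001]
ft_force: [0.6, 1.0, -3.3]
finger_gap: 0.443
```

View pics/s5.png

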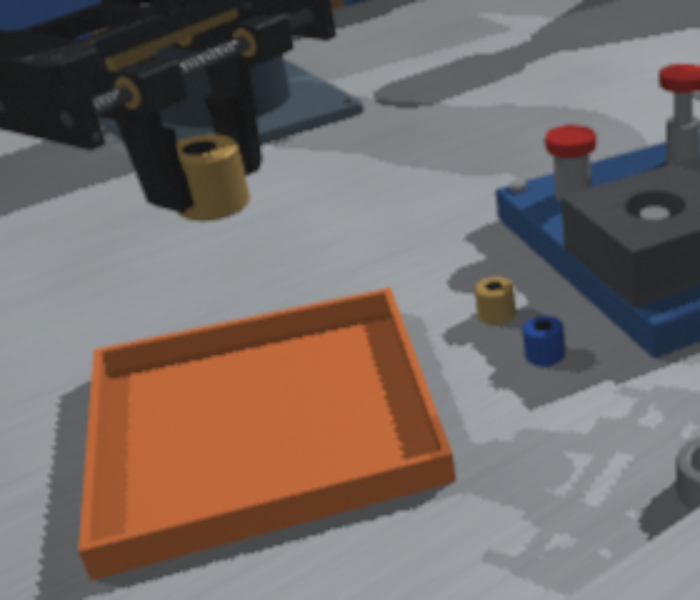

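The bung hangs straight at (213,175) above the tray and clear of its walls, with its nest now empty. Its underside is at TCP minus 0.178, so it meets the floor at a TCP height of about 0.183. Lowering to 6 mm above the floor, then creeping.

```bash
python3 -m creep '{"translation":[[0,0,-15],[0,0,-40],[0,0,-70],[0,0,-95],[0,0,-115],[0,0,-130],[0,0,-140],[0,0,-146],[0,0,-146],[0,0,-146]],"dr":[[0,0,0],[0,0,0],[0,0,0],[0,0,0],[0,0,0],[0,0,0],[0,0,0],[0,0,0],[0,0,0],[0,0,0]],"hand":[30,30,30,30,30,30,30,30,30,30]}' 35
python3 -m creep '{"translation":[[0,0,-1],[0,0,-2],[0,0,-3],[0,0,-4],[0,0,-5],[0,0,-5],[0,0,-5]],"dr":[[0,0,0],[0,0,0],[0,0,0],[0,0,0],[0,0,0],[0,0,0],[0,0,0]],"hand":[30,30,30,30,30,30,30]}' 35
```

```text
t: 10.65
eef_pos: [0.5289, -0.2032, 0.1903]
ee_rot: [0.981, 0.194, 0.0, 0.0]
ft_force: [0.3, -0.1, -2.5]
finger_gap: 0.444
t: 11.35
eef_pos: [0.5286, -0.2032, 0.1847]
ee_rot: [0.981, 0.194, -0.0, -0.0]
ft_force: [-0.4, -0.7, -3.1]
finger_gap: 0.443
```

```bash
python3 -m creep '{"translation":[[0,0,-1],[0,0,-2],[0,0,-2],[0,0,-2]],"dr":[[0,0,0],[0,0,0],[0,0,0],[0,0,0]],"hand":[30,30,30,30]}' 35
```

```text
t: 11.75
eef_pos: [0.5286, -0.2031, 0.1829]
ee_rot: [0.981, 0.194, 0.0, 0.0]
ft_force: [-1.6, 0.8, 1.8]
finger_gap: 0.445
```

Contact: the force went from -3.1 to +1.8 N. Releasing slowly, then rising.

```bash
python3 -m creep '{"translation":[[0,0,0],[0,0,0],[0,0,0],[0,0,0],[0,0,0],[0,0,0],[0,0,0]],"dr":[[0,0,0],[0,0,0],[0,0,0],[0,0,0],[0,0,0],[0,0,0],[0,0,0]],"hand":[48,52,60,70,80,80,80]}' 5
python3 -m creep '{"translation":[[0,0,8],[0,0,20],[0,0,45],[0,0,80],[0,0,120],[0,0,150],[-10,45,150],[-20,90,150],[-30,135,150],[-40,180,150],[-40,180,150],[-40,180,150]],"dr":[[0,0,0],[0,0,0],[0,0,0],[0,0,0],[0,0,0],[0,0,0],[0,0,0],[0,0,0],[0,0,0],[0,0,0],[0,0,0],[0,0,0]],"hand":[80,80,80,80,80,80,80,80,80,80,80,80]}' 5
python3 - <<'E'
from h import *
for n in("top","scene"):
    p,d=get_image(n);cv2.imwrite(f"pics/{n}6.png",p[:,:,::-1])
    if n=="top":
        H,S,V=cv2.split(cv2.cvtColor(p,cv2.COLOR_RGB2HSV));m=(H>14)&(H<28)&(S>130)&(V>90)
        for i,a,c,b in blobs(m,80):
            print(a,c.round(1),np.median(d[b]).round(3),ray(n,c,.041).round(4))
a=cv2.imread("pics/top6.png")[180:350,130:460];b=cv2.imread("pics/scene6.png")[110:340,40:370]
cv2.imwrite("pics/c6.png",cv2.resize(np.vstack([a,b]),None,fx=1.5,fy=1.5))
E
```

```text
t: 12.45
eef_pos: [0.5286, -0.2031, 0.1827]
ee_rot: [0.981, 0.194, -0.0, 0.0]
ft_force: [-0.8, 1.4, -0.5]
finger_gap: 0.804
t: 13.65
eef_pos: [0.4886, -0.0223, 0.3337]
ee_rot: [0.981, 0.195, 0.001, 0.0]
ft_force: [-0.2, -0.5, 0.1]
finger_gap: 0.803
4171 [389.2 270.1] 0.891 [ 0.5268 -0.1993  0.041 ]
```

View pics/c6.png

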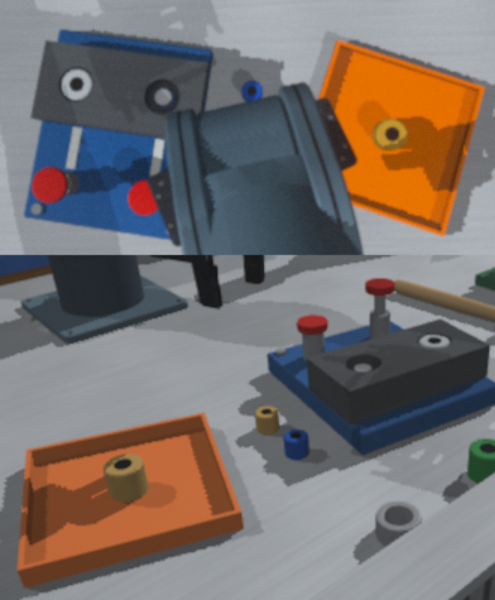

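The brass bung stands upright near the middle of the tray, at (392,133) in the top panel and (125,478) in the lower one. The aluminium bung is still flush at (433,342) and the arm is clear of everything. Handing in.

```bash
python3 -c "
from cell import *
print(finish_job())"
```

```text
the job is handed in; nothing more can be done
None
```

The brass bung is standing upright in the orange tray, released, and I handed the job in after about 14 s of robot time; `finish_job()` gives no verdict.

- **Press:** I pushed the brass station's pad to its stop, where the force rose to 14 N. The bung came up 29 mm by the depth image, upright and with the fingers off it.
- **Move:** I gripped it (39.5 mm gap measured against 40 mm expected), lifted it, lowered it until it touched the tray floor at about 5 N, and opened the fingers.
- **Last checks:** The final pictures show the bung upright near the middle of the tray, the aluminium bung still flush in its nest, and the arm clear with no force on the wrist.
- **One check that gave nothing:** My colour mask merged the bung with the tray, so its final position comes from the picture and the release pose, about (0.529, -0.203), not a separate measurement. No checks disagreed.

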